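# Hang the blue gap gauge on the rack bar

## Task

The blue-gripped gap gauge belongs back on the gauge rack. Pick it up by its grip, hang it astride the rack's horizontal bar, one leg on each side, squarely across the bar and anywhere between the two posts, setting it down on the bar rather than dropping it, and leave it hanging there. Leave the red and yellow gauges where they stand.

Things in the scene. Friction and masses are not known exactly. Their poses are not given: they have to be found in the camera images.
- blue_gauge_grip (a point): Centre of the blue grip block (x 54, y 24, z 36 mm; grasp across the 24) on a steel horseshoe gauge, 0.4-0.6 kg, standing on its two feet, gap down. x: leg to leg, y: thickness, z: up. Gauge 96 wide, 130 tall, steel 16 thick, feet 26. Point is 112 above the feet, 18 below the top, 34 above the gap's roof. Gap 60 wide, 78 high; roof corners cut 45 deg over 24 mm, so it self-centres on the bar.
- bar_mid (a point): Middle of the fixed rack's level round steel bar, on its axis, 115 mm above the table. y: along the bar, x: level across it, z: up. Bar 20 mm in diameter, between two light blue posts (inner faces 119 mm either side, 30 wide, ending level with the bar's top) on a 110 x 290 x 12 mm base plate. A gauge hung on it has its grip centre 44 mm above this axis and its feet 68 mm below.
- red_gauge_grip (a point): Gauge in all respects like the blue one (same shape, sizes and axes) but with a red grip; it stands on the table as a bystander. The point is the centre of its grip, 112 mm above its feet.
- yellow_gauge_grip (a point): Gauge in all respects like the blue one (same shape, sizes and axes) but with a yellow grip; it stands on the table as a bystander. The point is the centre of its grip, 112 mm above its feet.
Mind the look-alikes: they are no part of the job. Leave any green or pink look-alike of the part that bears blue_gauge_grip alone.

How it is judged (in metres and radians):
At the end, for the whole second after the job is handed in: The blue gauge hangs at rest astride the bar, released: its grip centre 34 to 54 mm above the bar's axis, within 15 mm of it sideways and within 110 mm of the bar's middle along it; upright within 15 degrees and its thickness direction within 17 degrees of the bar's direction (x of blue_gauge_grip in the frame of bar_mid between -0.015 and 0.015 m and y of blue_gauge_grip in the frame of bar_mid between -0.11 and 0.11 m and z of blue_gauge_grip in the frame of bar_mid between 0.034 and 0.054 m and angle between blue_gauge_grip's own z axis and vertical below 0.26 rad and angle between the y axis of blue_gauge_grip and the y axis of bar_mid, either way round below 0.3 rad); the robot touches nothing.
It fails at once if the red gauge was moved or knocked over (over 25 mm) (distance of red_gauge_grip from where it was at the start of the episode above 0.025 m).
It fails at once if the yellow gauge was moved or knocked over (over 25 mm) (distance of yellow_gauge_grip from where it was at the start of the episode above 0.025 m).
It fails at once if the blue gauge was dropped: let go while over 20 mm higher than it hangs (height (world z) of blue_gauge_grip above 0.179 m and contact force between the fingers and blue_gauge below 0.05 N).
It also fails if it takes over 40 s, if anything falls off the work surface, if the arm or the gripper's body presses on something with over 40 N, if the wrist force passes 120 N, or if a joint passes its speed limit or range.

## Robot

A 6-joint arm with a two-finger parallel gripper is mounted at the origin on the work surface. World frame = base frame: x ahead of the robot, y to its left, z up, the work surface at z = 0. Lengths are in m, angles in degrees, forces in N, time in s.
With the tool pointing down it reaches from about 0.3 to 0.75 m from the base axis. Payload 8.5 kg.
Tool frame: the origin (TCP) lies between the finger pads; the fingertips stand env.finger_overhang ahead of it and the grasp point (between the pads) lies 2 mm behind it (env.finger_overhang is the distance from the TCP to the fingertips, in m); z points along the fingers, y is the line along which they close (so a half turn about z gives the same grasp; the last joint's range is limited). The gripper opens to 85 mm and grips with 20 to 120 N. Pads are 22 mm wide; open, the fingers measure 114 mm over their backs; the gripper's body (76 mm by 85 mm) begins 54 mm behind the grasp point. The pads swing forward as they close: fully open they stand 13 mm farther back than shut.
Start: joints at [-76.221, 21.807, 74.336, -0, 83.858, -12.336], TCP at [0.242, -0.494, 0.248] pointing down, gripper open.
Joint ranges: [-178.18, 178.18], [-50.72, 133.34], [12.68, 142.11], [-81.47, 261.47], [9.98, 163.14], [-165.26, 165.26]. Speed limits (degrees/s): [136.94, 136.94, 180, 180, 180, 180].

## Interface

Orientations are given as a 3x3 rotation matrix whose columns are the frame's x, y, z axes.
In Python, from rig import env gives the robot as it stands. The module is installed in compiled form; this text tells all that it offers.
- The arm moves only by the tool jog_arm, never from a script. Its arguments are lists of equal length, an entry for each row: "hand": the finger opening in m, from 0 to 0.0854; "travel": the shift along the world's x, y, z in m, a list of three; "yaw": the turn about the world's z in rad. A call has exactly 5 rows; each row shifts and turns the commanded pose from where the row before left it; what a row does not reach is not made up. A row lasts 1/8 s, in which the tool goes at most 62.5 mm and 10.7 degrees, less where a joint would pass 70% of its speed; a pose out of reach is approached as far as the arm can. A call is refused whole if a number of a shift passes 0.0625 or a number of a turn 0.188, either way. A call with a gripper value outside its range is refused whole. The fingers move at their own pace and stop on an object; "grip_force" is the grip in N (left out, the last holds). Time passes only in rows, so rows that do not move let the fingers close, or fill a call up. It gives the time, the measured TCP pose, the force, the opening and the grip force at its end, in the units of the state.
- env.observe(): the state, without advancing time (a new reading comes with each control period).
- env.get_image(name): name is "scene" or "top" or "wrist"; returns the picture (384x512x3 uint8, red, green, blue); there is no depth.
- env.calibration(name): a dict with "fx", "fy", "cx", "cy" (pixels), "position" and "rotation" of the camera in the world; the wrist camera has in their place "hand_eye" (4x4, takes a point from camera to tool coordinates, whose origin is the TCP and whose axes are the flange's). Camera axes: x right, y down, z forward; pixel columns grow to the right and rows downward; lengths in m; the calibration is good to about 2 mm. A picture is of the moment at which its call begins: read the wrist's pose just before it. calibration takes no time and is no camera call.
- env.close_job(): hands the job in; it is judged then, once.
The state is a dict: "time_s": time; "q": joint angles; "qvel": joint speeds; "joint_efforts": joint torques, N m; "position": TCP position; "tool_rot": TCP orientation; "ft_force": force on the tool from outside, world axes, zero at the start; "wrist_torque": the same for the moment, N m; "grip_width": finger opening in m; "gripper_force": force on a finger pad.
Only numpy, scipy, OpenCV 4.12 (cv2) and the standard library are available. Lean on these libraries where they do the work, as an engineer would, in place of code of your own. Each camera call takes 0.05 s, during which the arm holds its last target. There are 200 camera calls.

## Working session

There is one attempt and no reset: what is moved stays moved. The work goes in short steps, Python scripts to look and compute and a tool call to move; the robot and the scene stay as the last step left them, time stands still between calls to the robot, and variables do not carry over. Pictures are saved under pics/ and viewed, at most 10 in all, crops included, and the job is handed in when it is done.

Besides the shell and the picture viewer there is one more tool, called after "Request:" in YAML: its name, and indented under it one key for each argument. jog_arm: Moves the arm, as the interface text tells. Its arguments: {"type":"object","properties":{"hand":{"type":"array"},"travel":{"type":"array"},"yaw":{"type":"array"},"grip_force":{"type":"number"}},"required":["hand","travel","yaw"]}

```bash
mkdir -p pics; python3 - <<'E'
from rig import env
import cv2,numpy as np
for n in("scene","top"):
    im=env.get_image(n);cv2.imwrite(f"pics/{n}0.png",im[:,:,::-1])
    c=env.calibration(n);print(n,{k:np.round(v,4).tolist() for k,v in c.items()})
s=env.observe();print(s["time_s"],s["position"],s["tool_rot"],env.finger_overhang)
E
```

```text
scene {'fx': 349.8959, 'fy': 349.8959, 'cx': 250.219, 'cy': 188.0308, 'position': [1.0688, 0.392, 0.5318], 'rotation': [[-0.6039, 0.4307, -0.6707], [0.797, 0.3116, -0.5175], [-0.0139, -0.847, -0.5314]]}
top {'fx': 405.0267, 'fy': 405.0267, 'cx': 258.4966, 'cy': 187.8766, 'position': [0.4446, -0.032, 1.1093], 'rotation': [[0.0199, -0.9959, 0.0887], [-0.9998, -0.0205, -0.0057], [0.0075, -0.0886, -0.996]]}
0.1 [ 0.24204951 -0.49361453  0.24778073] [[ 8.97904128e-01  4.40190958e-01 -3.10526223e-04]
 [ 4.40190984e-01 -8.97903300e-01  1.24941651e-03]
 [ 2.71159330e-04 -1.25854708e-03 -9.99999171e-01]] 0.017
```

View pics/scene0.png

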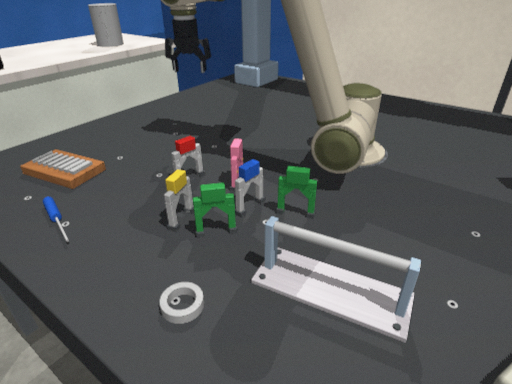

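View pics/top0.png

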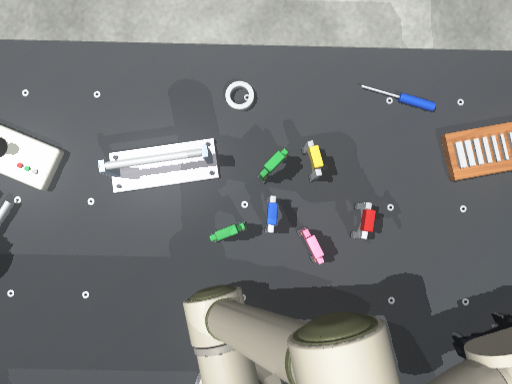

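The scene view shows the rack at about (335,265), and the gauges: blue (249,170), red (186,145), yellow (177,181), two all-green look-alikes (213,193) and (297,176), and a pink one (237,160). In the top view they are at blue (272,213), red (368,221), yellow (316,158), green (274,163) and (228,232), pink (313,246), with the rack bar running from (103,166) to (208,152). The target is the one with steel legs and a blue grip, at top (272,213). I'll confirm it in an enlarged crop.

```bash
python3 - <<'E'
import cv2,numpy as np
t=cv2.imread("pics/top0.png");s=cv2.imread("pics/scene0.png")
a=cv2.resize(t[175:255,235:315],None,fx=5,fy=5,interpolation=cv2.INTER_CUBIC)
b=cv2.resize(t[130:195,95:225],None,fx=3,fy=3,interpolation=cv2.INTER_CUBIC)
c=cv2.resize(s[140:220,210:290],None,fx=5,fy=5,interpolation=cv2.INTER_CUBIC)
o=np.zeros((600,800,3),np.uint8);o[:400,:400]=a;o[:400,400:]=c;o[402:597,:390]=b
b2=cv2.resize(s[205:330,240:430],None,fx=2,fy=1.55);o[402:402+b2.shape[0],400:780]=b2[:198]
cv2.imwrite("pics/crop0.png",o)
E
```

```text
(no output)
```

View pics/crop0.png

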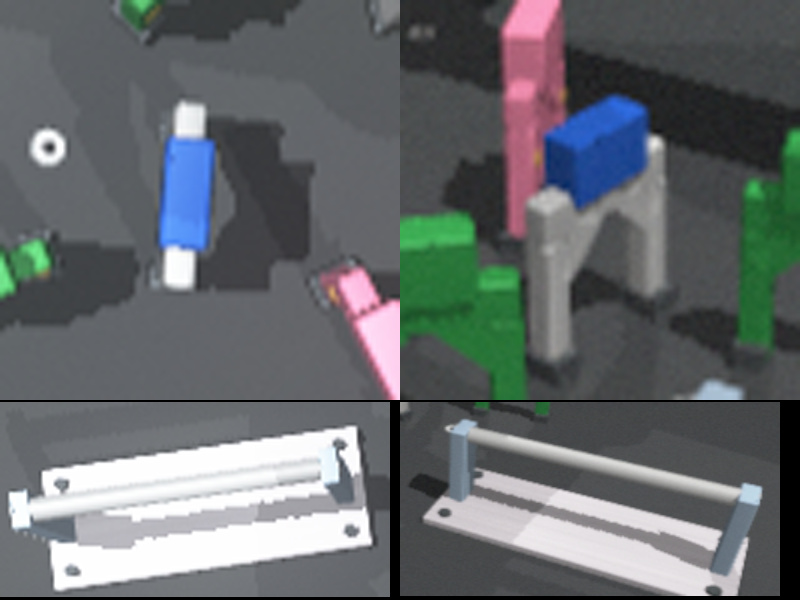

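The crop confirms the target: a steel horseshoe with a blue grip, the only one of its kind, with its grip top at top-view px (272.6,213.6). The bar and posts are clear.

```bash
cat > h.py <<'E'
from rig import env
import numpy as np
def ray(n,u,v,z):
    c=env.calibration(n);d=np.array(c["rotation"])@[(u-c["cx"])/c["fx"],(v-c["cy"])/c["fy"],1]
    p=np.array(c["position"]);return p+d*(z-p[2])/d[2]
def proj(n,P):
    c=env.calibration(n);q=np.array(c["rotation"]).T@(np.array(P)-c["position"])
    return np.round([c["cx"]+c["fx"]*q[0]/q[2],c["cy"]+c["fy"]*q[1]/q[2]],1)
E
python3 - <<'E'
from h import *
T=lambda x,y,ox,oy,s:(ox+x/s-.5,oy+y/s-.5)
g=ray("top",*T(188,194,235,175,5),.13)
l1=ray("top",*T(190,118,235,175,5),.112);l2=ray("top",*T(179,270,235,175,5),.112)
d=l1-l2;print("blue",g,(l1+l2)/2,np.degrees(np.arctan2(d[1],d[0])),np.linalg.norm(d))
b=[ray("top",*T(x,y,95,130,3),.115) for x,y in((35,105),(320,66))]
p=[ray("top",*T(x,y,95,130,3),.125) for x,y in((20,106),(330,63))]
for k in(b,p):
    d=k[0]-k[1];print("bar",k,sum(k)/2,np.degrees(np.arctan2(d[1],d[0])),np.linalg.norm(d))
g[2]=.13;print(proj("scene",g));u=d/np.linalg.norm(d);m=sum(p)/2;m[2]=.115
print([proj("scene",m+s*u*.119) for s in(1,-1)])
E
```

```text
blue [ 0.47090032 -0.07162521  0.13      ] [ 0.47147388 -0.07063988  0.112     ] -3.16631582318784 0.07484617262653413
bar [array([0.583398  , 0.33976295, 0.115     ]), array([0.62087201, 0.10642591, 0.115     ])] [0.60213501 0.22309443 0.115     ] 99.12381125571888 0.23632705365048914
bar [array([0.58092402, 0.34816969, 0.125     ]), array([0.6217594, 0.0969332, 0.125    ])] [0.60134171 0.22255145 0.125     ] 99.23198667989308 0.25453350203392716
[249.1 162.8]
[array([407.4, 265.5]), array([275.2, 224.8])]
```

Request:
jog_arm:
  hand: [0.065,0.065,0.065,0.065,0.065]
  travel:
    - [0.023,0.042,0]
    - [0.023,0.042,0]
    - [0.023,0.042,0]
    - [0.023,0.042,0]
    - [0.023,0.042,0]
  yaw: [-0.051,-0.051,-0.051,-0.051,-0.051]

```text
time_s: 0.72
position: [0.3576, -0.2823, 0.2481]
tool_rot: [[0.98, 0.198, -0.0], [0.198, -0.98, 0.0], [-0.0, -0.0, -1.0]]
ft_force: [1.0, -0.2, 0.2]
grip_width: 0.0654
gripper_force: 0.0
```

Request:
jog_arm:
  hand: [0.065,0.065,0.065,0.065,0.065]
  travel:
    - [0.028,0.053,0]
    - [0.028,0.053,0]
    - [0.028,0.053,0]
    - [0.028,0.053,0]
    - [0,0,0]
  yaw: [-0.064,-0.064,-0.064,-0.064,0]

```text
time_s: 1.35
position: [0.4699, -0.0685, 0.248]
tool_rot: [[0.999, -0.05, -0.0], [-0.05, -0.999, 0.001], [-0.001, -0.001, -1.0]]
ft_force: [-0.8, -0.4, -0.0]
grip_width: 0.0651
gripper_force: 0.0
```

```bash
python3 - <<'E'
from h import *
import cv2
s=env.observe();im=env.get_image("wrist");cv2.imwrite("pics/w1.png",im[:,:,::-1])
R=s["tool_rot"];print(s["time_s"],s["position"],np.degrees(np.arctan2(R[1,1],R[0,1])),s["grip_width"])
c=env.calibration("wrist");print(c)
H=np.eye(4);H[:3,:3]=R;H[:3,3]=s["position"];M=H@np.array(c["hand_eye"])
np.savez("w1.npz",M=M)
q=np.linalg.inv(M)@[.471,-.0715,.13,1];print(c["cx"]+c["fx"]*q[0]/q[2],c["cy"]+c["fy"]*q[1]/q[2])
E
```

```text
1.35 [ 0.46986909 -0.06852037  0.24800192] -92.85856652785903 0.06512242514234526
{'fx': 293.6350566336349, 'fy': 293.6350566336349, 'cx': 261.722898958767, 'cy': 195.71078753092422, 'hand_eye': array([[-1.06818503e-04, -9.51402787e-01, -3.07949225e-01,
         8.04745270e-02],
       [ 9.99999926e-01,  1.19766851e-05, -3.83872200e-04,
        -8.64490929e-04],
       [ 3.68905292e-04, -3.07949243e-01,  9.51402716e-01,
        -1.24594684e-01],
       [ 0.00000000e+00,  0.00000000e+00,  0.00000000e+00,
         1.00000000e+00]])}
266.28103245906084 196.38312177883992
```

View pics/w1.png

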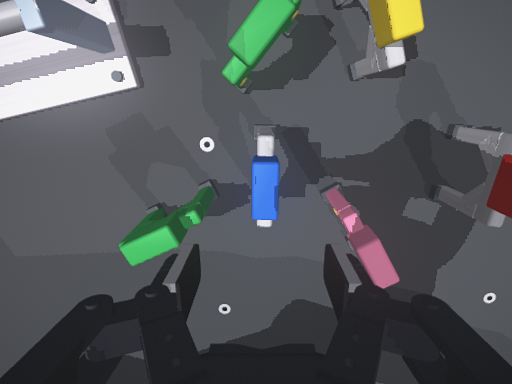

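The wrist view shows the blue grip at (265,190), between the fingers' closing lines. Green at (185,225) and pink at (360,240) are clear of the finger paths. I'll measure the ends to refine the position.

```bash
python3 - <<'E'
from h import *
import cv2
M=np.load("w1.npz")["M"];c=env.calibration("wrist")
im=cv2.imread("pics/w1.png").astype(int)
B,G,R=[im[...,i] for i in range(3)]
m=((B>90)&(B>1.8*R)&(B>1.5*G)).astype(np.uint8);m[:,:230]=0;m[:,300:]=0
for r in range(152,224,5):
    x=np.where(m[r])[0]; print(r,(x.min(),x.max()) if len(x) else None, im[r,265].tolist())
def w(u,v,z):
    d=M[:3,:3]@[(u-c["cx"])/c["fx"],(v-c["cy"])/c["fy"],1];return M[:3,3]+d*(z-M[2,3])/d[2]
for u,v,z in((265,162,.13),(265,219,.13),(265,137,.112),(264,226,.112)):print(w(u,v,z))
E
```

```text
152 None [226, 219, 219]
157 (np.int64(253), np.int64(276)) [108, 55, 36]
162 (np.int64(252), np.int64(278)) [189, 93, 53]
167 (np.int64(252), np.int64(279)) [242, 138, 76]
172 (np.int64(252), np.int64(279)) [241, 137, 74]
177 (np.int64(252), np.int64(278)) [241, 135, 73]
182 (np.int64(252), np.int64(278)) [240, 134, 72]
187 (np.int64(252), np.int64(278)) [240, 132, 70]
192 (np.int64(252), np.int64(278)) [240, 130, 69]
197 (np.int64(252), np.int64(278)) [239, 128, 67]
202 (np.int64(252), np.int64(278)) [239, 129, 67]
207 (np.int64(252), np.int64(277)) [239, 128, 67]
212 (np.int64(252), np.int64(277)) [239, 128, 67]
217 (np.int64(252), np.int64(277)) [239, 129, 68]
222 None [236, 232, 230]
[ 0.50130628 -0.07179754  0.13      ]
[ 0.44987095 -0.06940117  0.13      ]
[ 0.51983995 -0.07283359  0.112     ]
[ 0.43518108 -0.06792322  0.112     ]
```

Request:
jog_arm:
  hand: [0.06,0.06,0.06,0.06,0.06]
  travel:
    - [0.004,-0.002,-0.03]
    - [0,0,-0.036]
    - [0,0,-0.036]
    - [0,0,-0.024]
    - [0,0,-0.01]
  yaw: [0,0,0,0,0]

```text
time_s: 2.02
position: [0.4723, -0.0749, 0.1112]
tool_rot: [[0.998, -0.057, -0.002], [-0.057, -0.998, 0.001], [-0.002, -0.001, -1.0]]
ft_force: [-0.8, 0.6, -0.5]
grip_width: 0.0602
gripper_force: 0.0
```

Request:
jog_arm:
  hand: [0.04,0.02,0.01,0.01,0.01]
  travel:
    - [0,0,0]
    - [0,0,0]
    - [0,0,0]
    - [0,0,0]
    - [0,0,0]
  yaw: [0,0,0,0,0]
  grip_force: 70

```text
time_s: 2.65
position: [0.4735, -0.074, 0.1133]
tool_rot: [[0.998, -0.055, 0.002], [-0.055, -0.998, -0.001], [0.002, 0.001, -1.0]]
ft_force: [0.1, -0.0, 6.6]
grip_width: 0.0231
gripper_force: 69.7
```

Request:
jog_arm:
  hand: [0.01,0.01,0.01,0.01,0.01]
  travel:
    - [0,0,0.02]
    - [0,0,0.035]
    - [0,0,0.05]
    - [0,0,0.05]
    - [0,0,0.02]
  yaw: [0,0,0,0,0]

```text
time_s: 3.28
position: [0.4732, -0.0738, 0.2897]
tool_rot: [[0.998, -0.055, 0.003], [-0.055, -0.998, -0.001], [0.003, 0.001, -1.0]]
ft_force: [-0.6, -0.4, -6.7]
grip_width: 0.0229
gripper_force: 69.9
```

```bash
python3 - <<'E'
from h import *
import cv2
s=env.observe();R=s["tool_rot"];print(s["time_s"],s["position"],np.degrees(np.arctan2(R[1,1],R[0,1])),s["grip_width"],s["ft_force"])
a=env.get_image("wrist");b=env.get_image("scene")
o=np.zeros((384,800,3),np.uint8);o[:,:512]=a;o[:300,512:]=b[20:320,140:428]
cv2.imwrite("pics/lift.png",o[:,:,::-1])
E
```

```text
3.275 [ 0.4731662  -0.07382463  0.28972523] -93.145798053743 0.022862370567544338 [-0.616637   -0.44224234 -6.666597  ]
```

View pics/lift.png

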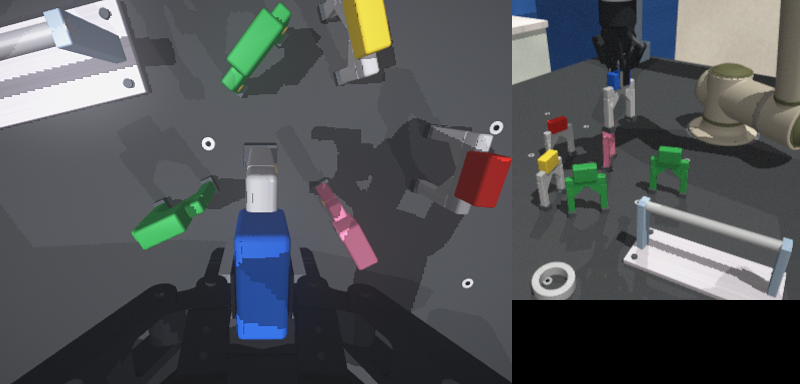

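The gauge is lifted and hangs upright, with nothing else disturbed. Next I carry it over the bar.

Request:
jog_arm:
  hand: [0.01,0.01,0.01,0.01,0.01]
  travel:
    - [0.008,0.018,0]
    - [0.015,0.035,0]
    - [0.015,0.035,0]
    - [0.015,0.035,0]
    - [0.015,0.035,0]
  yaw: [0.027,0.027,0.027,0.027,0.027]

```text
time_s: 4.0
position: [0.5409, 0.0854, 0.2851]
tool_rot: [[0.997, 0.081, -0.004], [0.081, -0.997, 0.0], [-0.004, -0.0, -1.0]]
ft_force: [0.1, -0.9, -5.3]
grip_width: 0.0231
gripper_force: 69.9
```

Request:
jog_arm:
  hand: [0.01,0.01,0.01,0.01,0.01]
  travel:
    - [0.015,0.035,0]
    - [0.015,0.035,0]
    - [0.015,0.035,0]
    - [0.0155,0.034,0]
    - [0,0,0]
  yaw: [0.027,0.027,0.027,0,0]

```text
time_s: 4.62
position: [0.6015, 0.2252, 0.284]
tool_rot: [[0.987, 0.163, -0.005], [0.163, -0.987, -0.0], [-0.005, -0.0, -1.0]]
ft_force: [-1.0, -1.0, -5.6]
grip_width: 0.023
gripper_force: 70.4
```

```bash
python3 - <<'E'
from h import *
import cv2
s=env.observe();R=s["tool_rot"];print(s["time_s"],s["position"],np.degrees(np.arctan2(R[1,1],R[0,1])),s["grip_width"],s["ft_force"])
a=env.get_image("wrist");c=env.calibration("wrist")
H=np.eye(4);H[:3,:3]=R;H[:3,3]=s["position"];np.savez("w2.npz",M=H@np.array(c["hand_eye"]))
b=env.get_image("scene")
o=np.zeros((384,800,3),np.uint8);o[:,:512]=a;o[:300,512:]=b[40:340,200:488]
cv2.imwrite("pics/over.png",o[:,:,::-1])
E
```

```text
4.625 [0.60151687 0.22520253 0.28397847] -80.62894686685588 0.02300185310063309 [-0.95913256 -0.98931235 -5.60506184]
```

View pics/over.png

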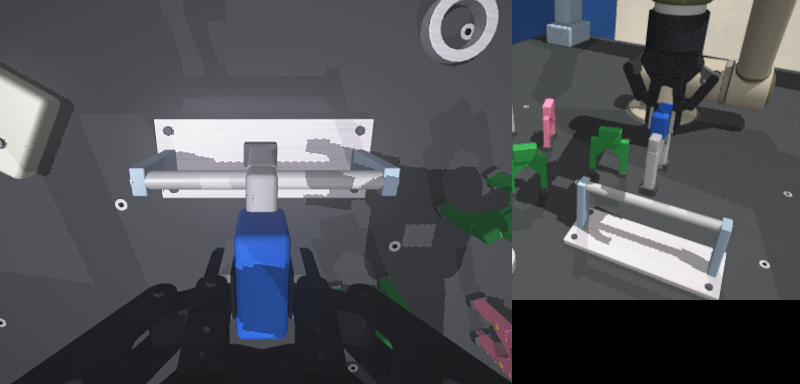

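The wrist view shows the bar level at row 180, from (147,180) to (384,180), so the yaw is square. The gauge is near the middle. I'll check the bar's x position from this view.

```bash
python3 - <<'E'
from h import *
import cv2
M=np.load("w2.npz")["M"];c=env.calibration("wrist")
im=cv2.imread("pics/over.png",0)
for u in(200,225,300,315):print(u,im[164:198,u].tolist())
def w(u,v,z):
    d=M[:3,:3]@[(u-c["cx"])/c["fx"],(v-c["cy"])/c["fy"],1];return M[:3,3]+d*(z-M[2,3])/d[2]
for u,v,z in((147,180,.115),(384,180,.115),(264,180,.115)):print(w(u,v,z))
E
```

```text
200 [157, 157, 157, 156, 153, 156, 132, 136, 152, 166, 178, 185, 192, 204, 217, 230, 241, 235, 224, 219, 217, 191, 174, 163, 143, 173, 232, 235, 232, 234, 229, 227, 234, 196]
225 [157, 158, 155, 154, 153, 155, 125, 137, 153, 168, 179, 186, 194, 206, 217, 229, 237, 232, 223, 220, 218, 214, 202, 192, 173, 177, 230, 233, 230, 233, 228, 226, 233, 195]
300 [157, 157, 152, 154, 157, 155, 124, 136, 151, 167, 177, 184, 193, 204, 215, 220, 224, 221, 219, 219, 220, 214, 202, 189, 168, 205, 229, 230, 230, 232, 231, 232, 236, 193]
315 [156, 157, 153, 156, 157, 156, 116, 109, 114, 120, 123, 125, 128, 134, 142, 146, 149, 147, 146, 148, 150, 145, 138, 132, 120, 197, 229, 230, 231, 236, 176, 150, 155, 131]
[0.58398086 0.34313446 0.115     ]
[0.62385243 0.10160109 0.115     ]
[0.603669   0.22386794 0.115     ]
```

Request:
jog_arm:
  hand: [0.01,0.01,0.01,0.01,0.01]
  travel:
    - [0.001,-0.001,-0.025]
    - [0,0,-0.03]
    - [0,0,-0.03]
    - [0,0,-0.02]
    - [0,0,-0.007]
  yaw: [0,0,0,0,0]

```text
time_s: 5.35
position: [0.6018, 0.2211, 0.1736]
tool_rot: [[0.987, 0.159, -0.003], [0.159, -0.987, -0.001], [-0.003, 0.0, -1.0]]
ft_force: [0.3, -0.9, -5.1]
grip_width: 0.0233
gripper_force: 70.2
```

Request:
jog_arm:
  hand: [0.01,0.01,0.01,0.01,0.01]
  travel:
    - [0,0,-0.002]
    - [0,0,-0.002]
    - [0,0,-0.002]
    - [0,0,0]
    - [0,0,0]
  yaw: [0,0,0,0,0]

```text
time_s: 5.98
position: [0.6026, 0.2222, 0.1695]
tool_rot: [[0.987, 0.16, 0.0], [0.16, -0.987, 0.0], [0.0, 0.0, -1.0]]
ft_force: [0.6, -0.7, -6.0]
grip_width: 0.0231
gripper_force: 70.2
```

Request:
jog_arm:
  hand: [0.01,0.01,0.01,0.01,0.01]
  travel:
    - [0,0,-0.002]
    - [0,0,-0.002]
    - [0,0,-0.002]
    - [0,0,-0.001]
    - [0,0,0]
  yaw: [0,0,0,0,0]

```text
time_s: 6.6
position: [0.6026, 0.2222, 0.1622]
tool_rot: [[0.987, 0.16, -0.0], [0.16, -0.987, -0.0], [-0.0, -0.0, -1.0]]
ft_force: [-0.1, -0.5, -5.7]
grip_width: 0.0232
gripper_force: 70.2
```

Request:
jog_arm:
  hand: [0.01,0.01,0.01,0.01,0.01]
  travel:
    - [0,0,-0.001]
    - [0,0,-0.001]
    - [0,0,-0.001]
    - [0,0,0]
    - [0,0,0]
  yaw: [0,0,0,0,0]

```text
time_s: 7.22
position: [0.6027, 0.2222, 0.1601]
tool_rot: [[0.987, 0.16, 0.001], [0.16, -0.987, 0.0], [0.001, -0.0, -1.0]]
ft_force: [-3.2, -0.2, 4.5]
grip_width: 0.0232
gripper_force: 71.5
```

Contact with the bar at the expected height. I'll reduce the grip, let it self-centre, and look before releasing.

Request:
jog_arm:
  hand: [0.01,0.01,0.01,0.01,0.01]
  travel:
    - [-0.001,0,0]
    - [0,0,0]
    - [0,0,0]
    - [0,0,0]
    - [0,0,0]
  yaw: [0,0,0,0,0]
  grip_force: 20

```text
time_s: 7.85
position: [0.6025, 0.2222, 0.1601]
tool_rot: [[0.987, 0.16, 0.003], [0.16, -0.987, 0.0], [0.003, 0.0, -1.0]]
ft_force: [2.3, -1.1, 5.5]
grip_width: 0.0231
gripper_force: 71.7
```

```bash
python3 - <<'E'
from h import *
import cv2
s=env.observe();print(s["time_s"],s["position"],s["ft_force"])
b=env.get_image("scene")
cv2.imwrite("pics/set.png",cv2.resize(b[120:320,230:440],None,fx=3,fy=3,interpolation=cv2.INTER_CUBIC)[:,:,::-1])
E
```

```text
7.85 [0.60245387 0.22215985 0.16009037] [ 2.33302251 -1.05457062  5.48433429]
```

View pics/set.png

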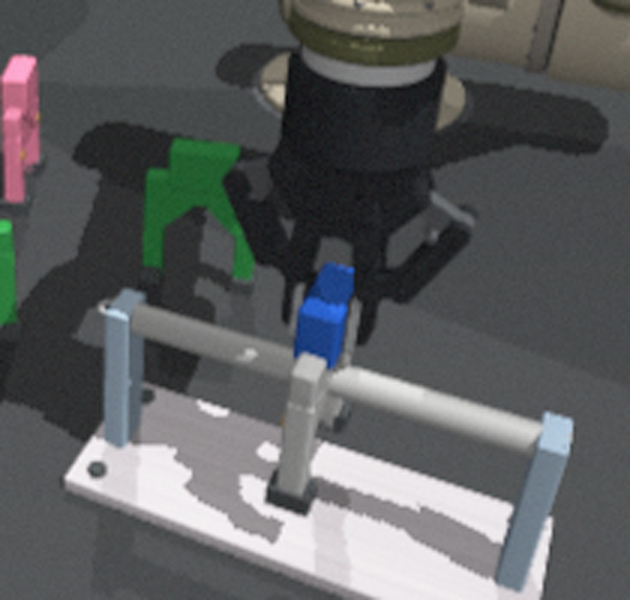

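The gauge is astride the bar, near leg at (295,430) and far leg at (340,400), seated and upright. Releasing now.

Request:
jog_arm:
  hand: [0.03,0.04,0.05,0.06,0.06]
  travel:
    - [0,0,0]
    - [0,0,0]
    - [0,0,0]
    - [0,0,0]
    - [0,0,0]
  yaw: [0,0,0,0,0]

```text
time_s: 8.52
position: [0.6016, 0.2222, 0.1593]
tool_rot: [[0.987, 0.16, -0.0], [0.16, -0.987, -0.0], [-0.0, -0.0, -1.0]]
ft_force: [0.6, -0.5, 0.4]
grip_width: 0.0598
gripper_force: 0.0
```

Request:
jog_arm:
  hand: [0.06,0.06,0.06,0.06,0.06]
  travel:
    - [0,0,0.015]
    - [0,0,0.03]
    - [0,0,0.04]
    - [0,0,0.04]
    - [0,0,0]
  yaw: [0,0,0,0,0]

```text
time_s: 9.15
position: [0.6023, 0.2223, 0.289]
tool_rot: [[0.987, 0.16, 0.008], [0.16, -0.987, 0.001], [0.008, -0.0, -1.0]]
ft_force: [0.1, -0.7, -1.0]
grip_width: 0.0599
gripper_force: 0.0
```

```bash
python3 - <<'E'
from h import *
import cv2
s=env.observe();print(s["time_s"],s["position"],s["ft_force"],s["grip_width"])
a=env.get_image("wrist");b=env.get_image("scene")
o=np.zeros((384,800,3),np.uint8);o[:,:512]=a;o[:300,512:]=b[90:390,150:438][:300]if 0 else cv2.resize(b[80:330,180:420],(288,300))
cv2.imwrite("pics/end.png",o[:,:,::-1])
E
```

```text
9.15 [0.60229693 0.22233465 0.28902494] [ 0.12581859 -0.65000193 -1.0343033 ] 0.05993536234267112
```

View pics/end.png

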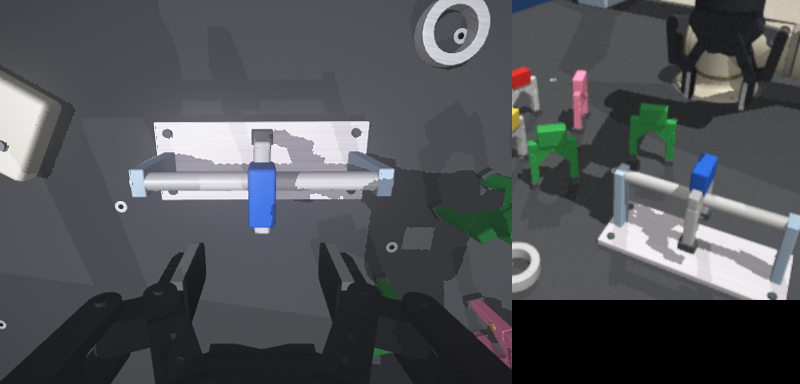

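The gauge hangs squarely across the bar at wrist (262,195), near the middle of the bar. The gripper is clear and the other gauges stand as before.

```bash
python3 -c "
from rig import env
print(env.close_job())"
```

```text
the job is handed in; nothing more can be done
None
```

The blue gauge hangs astride the rack bar near its middle, released and square to the bar. The red and yellow gauges were not touched, and the job is handed in at about 9 s; no verdict was returned.

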